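# Sweep the empty stain-remover bottle into the recycling tub

## Task

The small orange bottle lying on the shelf riser is empty. Slide the blue tub across the counter until its plain side stands squarely against the riser's front, centred below that bottle, then sweep the bottle off the edge into the tub without lifting it. Finally slide the tub with the bottle in it onto the middle of the green mat; keep the tub on the counter all the while and leave everything else where it is.

Things in the scene. Friction and masses are not known exactly. Their poses are not given: they have to be found in the camera images.
- riser: Fixed shelf riser, a low bench with a wooden top 400 mm (its x) by 160 mm (its y) at 100 mm above the counter. Origin: centre of its footprint, on the counter. Its y axis points away from its front; its front is a closed white panel (1 mm behind the top's edge) on its -y side, 80 mm from the origin. Its position and yaw (up to about 0.1 rad) vary.
- riser_edge (a point): Middle of the upper front edge of the riser (100 mm above the counter), 80 mm along -y of the riser from its origin; axes as the riser's.
- bottle: The empty: small orange flat bottle with white cap, lying flat on the riser, about 104 mm long (its x, cap at +x end), 58 mm wide (its y), 40 mm thick (its z), 80 g. Origin at its centre, 20 mm above the shelf. It starts in one of three places along the riser, 110 mm apart, its centre about 45 mm in from the front edge, its long axis within about 0.2 rad of the riser's x.
- tub: Blue open recycling tub, loose, about 0.45 kg: 170 mm (its x) by 160 mm (its y), 80 mm high, walls and floor 5 mm. Origin: centre of its underside. A white bar handle stands out from its -y side; the +y side is plain.
- tub_front (a point): Middle of the upper edge of the tub's plain side (its +y side): 80 mm along y from the tub's origin, 80 mm up.
- tub_handle (a point): Centre of the tub's white bar handle: bar along the tub's x, 86 mm clear length between its two arms, 12 mm thick (tub's y), 16 mm high, its centre 72 mm above the tub's underside and 122 mm along -y from the tub's origin; 36 mm free between bar and tub wall. Can be pinched from above, across its 12 mm.
- mat_green: Thin green mat flat on the counter (1 mm, does not hinder sliding), 250 mm by 240 mm. Origin at its centre.
- pods: Neighbour on the riser, to stay: pale, frosted round jar with a green lid, 70 mm across, 62 mm high. Origin: centre of its underside.
- carton: Neighbour on the riser, to stay: blue carton 66 x 50 x 60 mm high. Origin: centre of its underside.
- softener: Bystander: tall blue bottle, 70 mm across, 190 mm high. Origin: centre of its underside.
- cup: Bystander: white measuring cup, 70 mm across, 60 mm high. Origin: centre of its underside.
- brush: Bystander: cleaning brush with a wooden handle, about 200 mm long, lying on the counter beyond the mat. Origin under it.
- jug: Bystander: big orange detergent jug with yellow cap, 100 x 75 x 190 mm high, on the counter behind the riser (not the empty). Origin: centre of its underside.
- basket: Bystander: open grey basket 160 x 110 x 70 mm high. Origin: centre of its underside.

How it is judged (in metres and radians):
On the way, in this order (a step that is already met when the one before it is completed fails the run):
1. the tub stands with its plain side against the riser's front, below the bottle, which still lies on the riser (y of tub_front in the frame of riser_edge between -0.02 and 0.01 m and x of bottle in the frame of tub between -0.035 and 0.035 m and angle between the y axis of tub and the y axis of riser, either way round below 0.2 rad and height (world z) of bottle above 0.11 m), for 0.2 s.
2. the bottle has been swept off and lies in the tub (x of bottle in the frame of tub between -0.082 and 0.082 m and y of bottle in the frame of tub between -0.077 and 0.077 m and z of bottle in the frame of tub between 0 and 0.07 m and linear speed of bottle below 0.1 m/s), for 0.2 s.
At the end, for the whole second after the job is handed in: The orange bottle lies at rest inside the tub; the tub stands flat and still on the counter, its centre within 35 mm of the green mat's centre; none of the seven other things has moved more than 30 mm (x of bottle in the frame of tub between -0.082 and 0.082 m and y of bottle in the frame of tub between -0.077 and 0.077 m and z of bottle in the frame of tub between 0 and 0.07 m and horizontal distance between tub and mat_green below 0.035 m and height (world z) of tub below 0.008 m and angle between tub's own z axis and vertical below 0.05 rad and linear speed of tub below 0.02 m/s and linear speed of bottle below 0.03 m/s and distance of each of pods, carton, softener, cup, brush, jug, basket from where it was at the start of the episode below 0.03 m); the robot touches nothing.
It fails at once if the tub is lifted more than 30 mm off the counter or tipped (over 0.35 rad) (height (world z) of tub above 0.03 m or angle between tub's own z axis and vertical above 0.35 rad).
It fails at once if the bottle is lifted: its centre rises more than 30 mm above where it lay on the riser (height (world z) of bottle above 0.15 m).
It fails at once if a bystander is pushed away by more than 30 mm (distance of any of pods, carton, softener, cup, brush, jug, basket from where it was at the start of the episode above 0.03 m).
It also fails if it takes over 64 s, if anything falls off the work surface, if the arm or the gripper's body presses on something with over 40 N, if the wrist force passes 120 N, or if a joint passes its speed limit or range.

## Robot

A 7-joint arm with a two-finger parallel gripper is mounted at the origin on the work surface. World frame = base frame: x ahead of the robot, y to its left, z up, the work surface at z = 0. Lengths are in m, angles in degrees, forces in N, time in s.
With the tool pointing down it reaches from about 0.425 to 0.8 m from the base axis. Payload 8.3 kg.
Tool frame: the origin (TCP) lies on the centre line of the jaws, within the pads' length; the fingertips stand tip_extent ahead of it and the grasp point (between the pads) lies 6 mm ahead of it (tip_extent is the distance from the TCP to the fingertips, in m); z points along the fingers, y is the line along which they close (so a half turn about z gives the same grasp; the last joint's range is limited). The gripper opens to 85 mm and grips with 20 to 120 N. Pads are 22 mm wide; open, the fingers measure 114 mm over their backs; the gripper's body (76 mm by 85 mm) begins 54 mm behind the grasp point. The pads swing forward as they close: fully open they stand 13 mm farther back than shut.
Start: joints at [59.536, 21.967, 0.94, 78.501, -0.361, 79.538, -2.664], TCP at [0.282, -0.558, 0.256] pointing down, gripper open.
Joint ranges: [-169.22, 169.22], [-14.56, 117.87], [-87.37, 89.26], [10.42, 133.3], [-82.24, 262.24], [0.94, 117.77], [-172.7, 172.7]. Speed limits (degrees/s): [136.94, 136.94, 172.46, 172.46, 180, 180, 180].

## Interface

Orientations are given as a 3x3 rotation matrix whose columns are the frame's x, y, z axes.
In Python, from station import * gives the robot as it stands.
- The arm moves only by the tool apply_moves, never from a script. Its argument "rows" is one flat list of numbers, 7 for each row, row after row: the turn, a rotation vector about the tool's x, y, z in degrees, then the shift along the tool's x, y, z in m, then the closure in counts, from 0 (fully open) to 255 (shut). In form: [wx, wy, wz, dx, dy, dz, grip, wx, wy, wz, dx, dy, dz, grip, ...]. A call has 1 to 5 rows; each row shifts and turns the commanded pose from where the row before left it, along the tool's axes as they then stand; what a row does not reach is not made up. A row lasts 1/12 s, in which the tool goes at most 41.7 mm and 7.16 degrees, less where a joint would pass 70% of its speed; a pose out of reach is approached as far as the arm can. A call is refused whole if a number of a shift passes 0.0417 or a number of a turn 7.16, either way. A call with a gripper value outside its range is refused whole. The fingers move at their own pace and stop on an object; "force" is the grip in N (left out, the last holds). Time passes only in rows, so rows that do not move let the fingers close. It gives the time, the measured TCP pose, the force, the opening and the grip force at its end, in the units of the state.
- state(): the state, without advancing time (a new reading comes with each control period).
- camera(name): name is "side" or "top" or "wrist"; returns the picture (420x560x3 uint8, red, green, blue); there is no depth.
- camera_info(name): a dict with "mtx" (3x3 intrinsics, pixels), "k1" (the pictures are not rectified: a ray, as slopes to the right and down, at radius r is drawn at 1 + k1 r^2 times it, then the intrinsics apply), "T" (4x4, takes a point from camera to world coordinates); the wrist camera has in their place "T_tool_cam" (4x4, takes a point from camera to tool coordinates, whose origin is the TCP and whose axes are the flange's). Camera axes: x right, y down, z forward; pixel columns grow to the right and rows downward; lengths in m; the calibration is good to about 2 mm. A picture is of the moment at which its call begins: read the wrist's pose just before it. camera_info takes no time and is no camera call.
- finish_job(): hands the job in; it is judged then, once.
The state is a dict: "t": time; "joints": joint angles; "qd": joint speeds; "joint_torque": joint torques, N m; "eef_pos": TCP position; "orientation": TCP orientation; "force": force on the tool from outside, world axes, zero at the start; "torque": the same for the moment, N m; "grip_width": finger opening in m; "grip_force": force on a finger pad.
Only numpy, scipy, OpenCV 4.12 (cv2) and the standard library are available. Lean on these libraries where they do the work, as an engineer would, in place of code of your own. Each camera call takes 0.05 s, during which the arm holds its last target. There are 200 camera calls.

## Working session

There is one attempt and no reset: what is moved stays moved. The work goes in short steps, Python scripts to look and compute and a tool call to move; the robot and the scene stay as the last step left them, time stands still between calls to the robot, and variables do not carry over. Pictures are saved under pics/ and viewed, at most 10 in all, crops included, and the job is handed in when it is done.

Besides the shell and the picture viewer there is one more tool, called after "Request:" by a JSON object that holds its "name" and its "arguments", one argument or row to a line. apply_moves: Moves the arm, as the interface text tells. Its arguments: {"type":"object","properties":{"rows":{"type":"array","items":{"type":"number"}},"force":{"type":"number"}},"required":["rows"]}

```bash
mkdir -p pics; ls; python3 - <<'E'
from station import *
import cv2,numpy as np
s=state(); print(s)
for n in("top","side"):
    cv2.imwrite(f"pics/{n}0.png",cv2.cvtColor(camera(n),cv2.COLOR_RGB2BGR)); print(n,camera_info(n))
print(camera_info("wrist"))
try: print(tip_extent)
except Exception as e: print(e)
E
```

```text
pics
{'t': 0.0, 'joints': array([59.53426128, 22.01673242,  0.93985649, 78.56082745, -0.36128668,
       79.53642845, -2.66387902]), 'qd': array([ 0.00325798, -0.02323892, -0.18862603,  0.03704054, -0.11972831,
        0.04116929,  0.03847344]), 'joint_torque': array([ 5.17744975e-04, -6.27598500e+01,  8.44195671e-01, -3.71829200e+01,
        1.65343640e-02,  1.44051501e-02,  6.69306786e-06]), 'eef_pos': array([ 0.28222105, -0.55715883,  0.25526673]), 'orientation': array([[ 8.92079782e-01,  4.51877007e-01, -9.12698872e-04],
       [ 4.51877926e-01, -8.92078141e-01,  1.71168322e-03],
       [-4.07284237e-05, -1.93938647e-03, -9.99998119e-01]]), 'force': array([-0.15993806,  0.05169066, -0.3769125 ]), 'torque': array([0.03528703, 0.00987872, 0.03723799]), 'grip_force': 0.0, 'grip_width': 0.08527535942617474}
top {'mtx': array([[454.6724378 ,   0.        , 286.74745815],
       [  0.        , 454.6724378 , 204.97832487],
       [  0.        ,   0.        ,   1.        ]]), 'k1': -0.13238847968965053, 'T': array([[ 3.32914287e-03, -9.85909446e-01,  1.67246766e-01,
         2.74554466e-0
[... 560 characters left out ...]
69138351,  0.68178148],
       [-0.00668095, -0.84761849, -0.5305641 ,  0.67253584],
       [ 0.        ,  0.        ,  0.        ,  1.        ]])}
{'mtx': array([[338.54631109,   0.        , 285.91363464],
       [  0.        , 338.54631109, 202.72959736],
       [  0.        ,   0.        ,   1.        ]]), 'k1': 0.007323716367589392, 'T_tool_cam': array([[ 5.96894616e-04, -9.44822256e-01, -3.27582886e-01,
         8.58335739e-02],
       [ 9.99999813e-01,  5.19240607e-04,  3.24511523e-04,
        -1.11423643e-03],
       [-1.36511372e-04, -3.27583019e-01,  9.44822389e-01,
        -1.17138193e-01],
       [ 0.00000000e+00,  0.00000000e+00,  0.00000000e+00,
         1.00000000e+00]])}
0.025
```

View pics/top0.png

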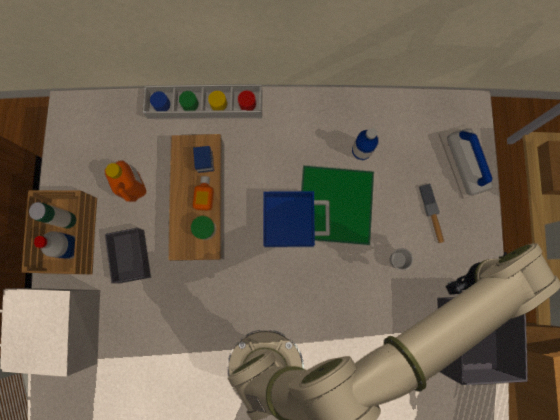

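View pics/side0.png

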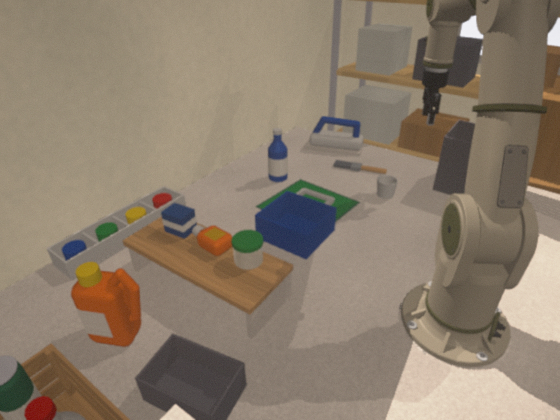

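The top view shows the riser at columns 170–222, the bottle near (203,197) with its cap up at (205,181), and the carton and pods either side of it. The tub is at about (289,219), with its handle at (322,217) over the mat at (337,205). The side view agrees. I'll enlarge the area to measure it.

```bash
cat > h.py <<'E'
from station import *
import cv2,numpy as np
def w(name,pts,z,ci=None,T=None):
    ci=ci or camera_info(name); T=ci["T"] if T is None else T
    m=ci["mtx"]; p=np.array(pts,float).reshape(-1,2)
    d=(p-m[:2,2])/m[0,0]; u=d.copy()
    for _ in range(20): u=d/(1+ci["k1"]*(u**2).sum(1,keepdims=True))
    r=np.c_[u,np.ones(len(u))]@T[:3,:3].T; o=T[:3,3]
    return o+r*((z-o[2])/r[:,2])[:,None]
def grab(name):
    s=state(); im=camera(name)
    if name=="wrist":
        W=np.eye(4);W[:3,:3]=s["orientation"];W[:3,3]=s["eef_pos"]
        return im,W@camera_info(name)["T_tool_cam"]
    return im,camera_info(name)["T"]
def save(n,im,box=None,k=1):
    if box: im=im[box[1]:box[3],box[0]:box[2]]
    cv2.imwrite("pics/"+n,cv2.cvtColor(cv2.resize(im,None,fx=k,fy=k,interpolation=cv2.INTER_CUBIC),cv2.COLOR_RGB2BGR))
def tool(p):  # world displacement -> tool axes
    return state()["orientation"].T@np.array(p)
E
python3 - <<'E'
from h import *
im=cv2.cvtColor(cv2.imread("pics/top0.png"),cv2.COLOR_BGR2RGB)
save("crop0.png",im,(160,125,380,275),3.6)
hsv=cv2.cvtColor(im,cv2.COLOR_RGB2HSV)
def rect(n,lo,hi,box,z):
    m=cv2.inRange(hsv,lo,hi); k=np.zeros_like(m); k[box[1]:box[3],box[0]:box[2]]=1; m*=k
    c=max(cv2.findContours(m,cv2.RETR_EXTERNAL,cv2.CHAIN_APPROX_NONE)[0],key=cv2.contourArea).reshape(-1,2)
    P=w("top",c,z)[:,:2]; (cx,cy),(a,b),t=cv2.minAreaRect((P*1000).astype(np.float32))
    print(n,round(cx),round(cy),round(a),round(b),round(t,1),c.min(0),c.max(0))
rect("mat",(40,100,40),(80,255,255),(295,160,380,250),.001)
rect("tub",(105,120,30),(130,255,255),(255,185,320,255),.08)
rect("bottle",(5,180,120),(14,255,255),(188,180,220,215),.12+.02)
rect("riser",(8,50,60),(25,200,255),(165,130,225,265),.1)
rect("pods",(45,80,40),(85,255,255),(188,212,220,242),.162)
rect("carton",(105,80,30),(130,255,255),(188,145,216,175),.16)
E
```

```text
mat 530 -233 234 245 85.5 [302 166] [372 243]
tub 471 -76 173 155 0.9 [264 191] [314 246]
bottle 525 188 51 67 85.0 [193 187] [210 209]
riser 541 222 433 192 1.8 [165 130] [224 264]
pods 433 180 66 65 1.6 [191 216] [213 238]
carton 646 188 67 49 5.8 [194 146] [210 168]
```

View pics/crop0.png

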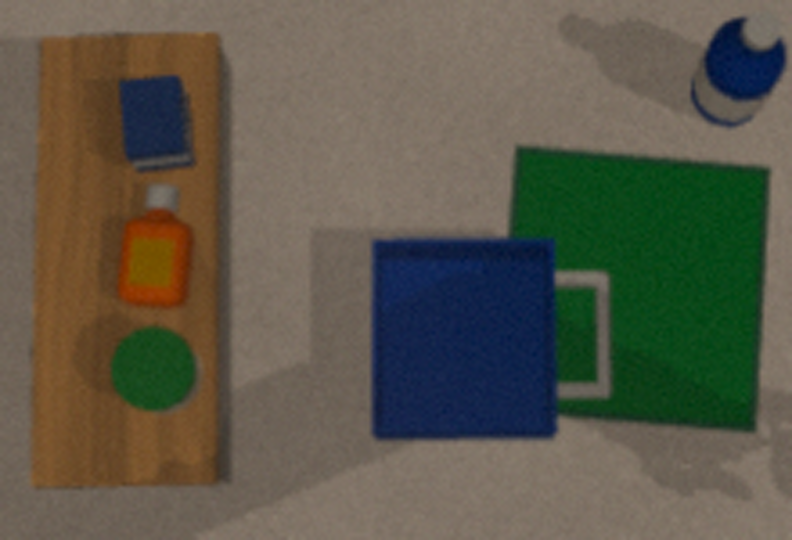

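The crop shows the riser's corners at crop pixels (40,36), (218,34), (217,486) and (33,486). The bottle runs from its cap at (163,185) to its base at (152,306). The tub's corners are (373,239), (555,239), (555,438) and (373,437), with the handle bar at column 605 or so, rows 270–398.

```bash
python3 - <<'E'
from h import *
def q(n,pts,z):
    P=w("top",np.array(pts)/3.6+[160,125]-.36,z)[:,:2]; print(n,(P*1000).round().tolist(),"mean",(P.mean(0)*1000).round())
q("riser",[(40,36),(218,34),(217,486),(33,486)],.1)
q("tub",[(373,239),(555,239),(555,438),(373,437)],.08)
q("bar",[(604,270),(604,398)],.08)
q("mat",[(516,147),(769,169),(756,431),(508,410)],.001)
q("bottle cap/base",[(163,185),(152,306)],.12)
q("bottle sides",[(119,260),(191,260)],.12)
E
```

```text
riser [[738.0, 305.0], [739.0, 144.0], [340.0, 134.0], [339.0, 292.0]] mean [539. 219.]
tub [[558.0, 5.0], [558.0, -155.0], [384.0, -154.0], [384.0, 3.0]] mean [471. -75.]
bar [[531.0, -198.0], [419.0, -196.0]] mean [ 475. -197.]
mat [[662.0, -124.0], [642.0, -361.0], [396.0, -343.0], [415.0, -116.0]] mean [ 529. -236.]
bottle cap/base [[597.0, 185.0], [491.0, 190.0]] mean [544. 188.]
bottle sides [[531.0, 220.0], [531.0, 158.0]] mean [531. 189.]
```

Request:
{"name": "apply_moves", "arguments": {
  "rows": [0,0,6.8,0,0,0,140,0,0,6.8,0,0,0,140,0,0,6.8,0,0,0,140,0,0,6.5,0,0,0,140,0,0,0,0.02,-0.035,0,140],
  "force": 40
}}

```text
t: 0.52
eef_pos: [0.2959, -0.5277, 0.2548]
orientation: [[1.0, -0.019, -0.005], [-0.019, -1.0, -0.002], [-0.005, 0.002, -1.0]]
force: [-2.3, 0.3, 0.2]
grip_width: 0.0382
grip_force: 0.0
```

Request:
{"name": "apply_moves", "arguments": {
  "rows": [0,0,0,0.02,-0.035,0,140,0,0,0,0.02,-0.035,0,140,0,0,0,0.02,-0.035,0,140,0,0,0,0.02,-0.035,0,140,0,0,0,0.02,-0.035,0,140]
}}

```text
t: 0.93
eef_pos: [0.403, -0.3457, 0.256]
orientation: [[1.0, -0.001, -0.0], [-0.001, -1.0, 0.0], [-0.0, -0.0, -1.0]]
force: [1.1, -0.7, 0.6]
grip_width: 0.0387
grip_force: 0.0
```

Request:
{"name": "apply_moves", "arguments": {
  "rows": [0,0,0,0.02,-0.035,0,140,0,0,0,0.02,-0.035,0,140,0,0,0,0.016,-0.035,0,140,0,0,0,0.01,-0.03,0,140,0,0,0,0,0,0,140]
}}

```text
t: 1.35
eef_pos: [0.4714, -0.2045, 0.2562]
orientation: [[1.0, 0.01, 0.001], [0.01, -1.0, 0.003], [0.001, -0.003, -1.0]]
force: [0.3, -0.1, -0.0]
grip_width: 0.0385
grip_force: 0.0
```

```bash
python3 - <<'E'
from h import *
im,T=grab("wrist"); save("w1.png",im)
np.save("T1.npy",T)
s=state();print(s["t"],s["eef_pos"],s["orientation"][:,0],s["grip_width"])
print("softener base",w("top",np.array([(725,95)])/3.6+[160,125],0), "cap",w("top",np.array([(765,30)])/3.6+[160,125],.19))
E
```

```text
1.4 [ 0.47007374 -0.20823993  0.2561083 ] [9.99975363e-01 7.01946507e-03 3.68956322e-05] 0.03853943046952393
softener base [[ 0.71317282 -0.32322954  0.        ]] cap [[ 0.71386082 -0.32592982  0.19      ]]
```

View pics/w1.png

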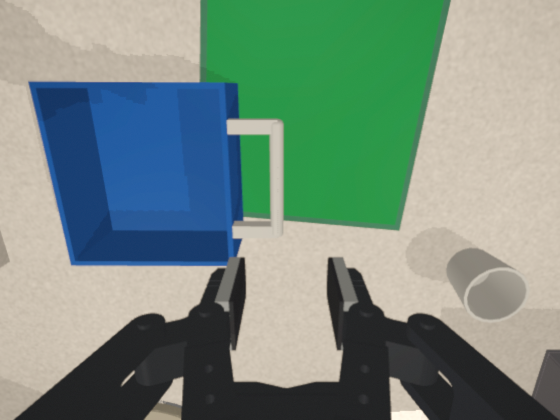

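The wrist view shows the handle bar from about (277,122) to (278,235). The tub's rim corners are at (32,83), (237,83), (233,265) and (72,265).

```bash
python3 - <<'E'
from h import *
T=np.load("T1.npy");ci=camera_info("wrist")
P=lambda p,z:(w("wrist",p,z,ci,T)*1000).round(1)[:,:2].tolist()
print("bar",P([(277,122),(278,235)],.08)); print("tub",P([(32,83),(237,83),(240,243),(72,265)],.08))
E
```

```text
bar [[527.3, -194.3], [422.6, -195.5]]
tub [[555.8, 5.5], [558.0, -161.5], [413.7, -159.2], [388.0, 5.9]]
```

Request:
{"name": "apply_moves", "arguments": {
  "rows": [0,0,0.4,0.003,-0.012,0.03,140,0,0,0,0,0,0.04,140,0,0,0,0,0,0.04,140,0,0,0,0,0,0.03,140,0,0,0,0,0,0.01,140]
}}

```text
t: 1.82
eef_pos: [0.468, -0.2007, 0.1013]
orientation: [[1.0, -0.009, -0.008], [-0.009, -1.0, 0.003], [-0.008, -0.003, -1.0]]
force: [-1.0, -0.8, -0.8]
grip_width: 0.0384
grip_force: 0.0
```

Request:
{"name": "apply_moves", "arguments": {
  "rows": [0,0,0,0,0,0.01,140,0,0,0,0,0,0.01,140,0,0,0,0,0,0.008,140,0,0,0,0,0,0,140,0,0,0,0,0,0,140]
}}

```text
t: 2.23
eef_pos: [0.4721, -0.2009, 0.079]
orientation: [[1.0, -0.008, 0.001], [-0.008, -1.0, -0.0], [0.001, 0.0, -1.0]]
force: [-0.6, -0.2, 1.0]
grip_width: 0.0388
grip_force: 0.0
```

Request:
{"name": "apply_moves", "arguments": {
  "rows": [0,0,0,0,0,0,255,0,0,0,0,0,0,255,0,0,0,0,0,0,255,0,0,0,0,0,0,255,0,0,0,0,0,0,255],
  "force": 40
}}

```text
t: 2.65
eef_pos: [0.4725, -0.2003, 0.0795]
orientation: [[1.0, -0.007, 0.002], [-0.007, -1.0, -0.0], [0.002, 0.0, -1.0]]
force: [-1.5, 2.5, 5.7]
grip_width: 0.0113
grip_force: 41.2
```

Request:
{"name": "apply_moves", "arguments": {
  "rows": [0,0,-0.4,0.004,-0.007,0,255,0,0,-0.4,0.008,-0.013,0,255,0,0,-0.4,0.008,-0.013,0,255,0,0,-0.4,0.008,-0.013,0,255,0,0,-0.4,0.008,-0.013,0,255]
}}

```text
t: 3.07
eef_pos: [0.5078, -0.1431, 0.0796]
orientation: [[1.0, 0.026, 0.002], [0.026, -1.0, -0.003], [0.002, 0.003, -1.0]]
force: [-3.0, -5.7, 6.7]
grip_width: 0.0112
grip_force: 41.2
```

Request:
{"name": "apply_moves", "arguments": {
  "rows": [0,0,0,0.008,-0.013,0,255,0,0,0,0.008,-0.013,0,255,0,0,0,0.008,-0.013,0,255,0,0,0,0.008,-0.013,0,255,0,0,0,0.008,-0.01,0,255]
}}

```text
t: 3.48
eef_pos: [0.5462, -0.0793, 0.0796]
orientation: [[1.0, 0.027, 0.001], [0.027, -1.0, -0.002], [0.001, 0.002, -1.0]]
force: [-3.4, -4.9, 7.8]
grip_width: 0.0113
grip_force: 41.5
```

Request:
{"name": "apply_moves", "arguments": {
  "rows": [0,0,0,0.002,-0.003,0,255,0,0,0,0,0,0,255,0,0,0,0,0,0,255]
}}

```text
t: 3.73
eef_pos: [0.5488, -0.0748, 0.0796]
orientation: [[1.0, 0.028, 0.003], [0.028, -1.0, 0.0], [0.003, -0.0, -1.0]]
force: [2.5, 2.7, 4.7]
grip_width: 0.0116
grip_force: 41.0
```

```bash
python3 - <<'E'
from h import *
im,T=grab("top"); save("top1.png",im,(160,125,380,275),3.6); s=state(); print(s["eef_pos"],s["orientation"][:,0],s["force"])
E
```

```text
[ 0.54874844 -0.07483178  0.07953376] [0.99960291 0.02799757 0.00318758] [0.99591007 2.3265471  5.22282084]
```

View pics/top1.png

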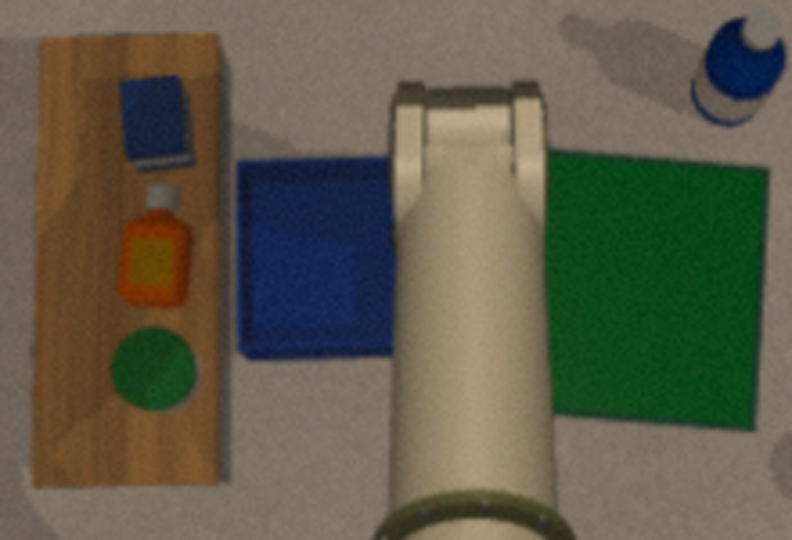

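The tub's left edge is at crop column 238, about 14 mm short of the riser, and it's well centred. I'll close the gap slowly.

Request:
{"name": "apply_moves", "arguments": {
  "rows": [0,0,0,0.001,-0.006,0,255,0,0,0,0.001,-0.005,0,255,0,0,0,0,-0.001,0,255,0,0,0,0,0,0,255]
}}

```text
t: 4.12
eef_pos: [0.5499, -0.0651, 0.0796]
orientation: [[1.0, 0.026, 0.002], [0.026, -1.0, -0.002], [0.002, 0.002, -1.0]]
force: [-0.7, -3.5, 7.1]
grip_width: 0.0114
grip_force: 41.3
```

Request:
{"name": "apply_moves", "arguments": {
  "rows": [0,0,0,0,-0.001,0,255,0,0,0,0,-0.001,0,255,0,0,0,0,0,0,255]
}}

```text
t: 4.37
eef_pos: [0.5498, -0.0639, 0.0796]
orientation: [[1.0, 0.025, 0.003], [0.025, -1.0, -0.003], [0.002, 0.003, -1.0]]
force: [-1.0, -5.4, 6.4]
grip_width: 0.0113
grip_force: 41.3
```

Request:
{"name": "apply_moves", "arguments": {
  "rows": [0,0,0,0,-0.002,0,255,0,0,0,0,-0.002,0,255,0,0,0,0,-0.001,0,255,0,0,0,0,0,0,255]
}}

```text
t: 4.7
eef_pos: [0.5497, -0.0595, 0.0796]
orientation: [[1.0, 0.024, 0.003], [0.024, -1.0, -0.003], [0.002, 0.003, -1.0]]
force: [0.6, -8.0, 6.7]
grip_width: 0.0112
grip_force: 41.2
```

Request:
{"name": "apply_moves", "arguments": {
  "rows": [0,0,0,0,-0.002,0,255,0,0,0,0,-0.001,0,255,0,0,0,0,0,0,255,0,0,0,0,0,0,255]
}}

```text
t: 5.03
eef_pos: [0.5493, -0.0593, 0.0796]
orientation: [[1.0, 0.022, 0.002], [0.022, -1.0, -0.006], [0.002, 0.006, -1.0]]
force: [-1.1, -14.2, 8.2]
grip_width: 0.0113
grip_force: 41.3
```

```bash
python3 - <<'E'
from h import *
im,T=grab("top"); save("top2.png",im,(160,125,270,240),5)
E
```

```text
(no output)
```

View pics/top2.png

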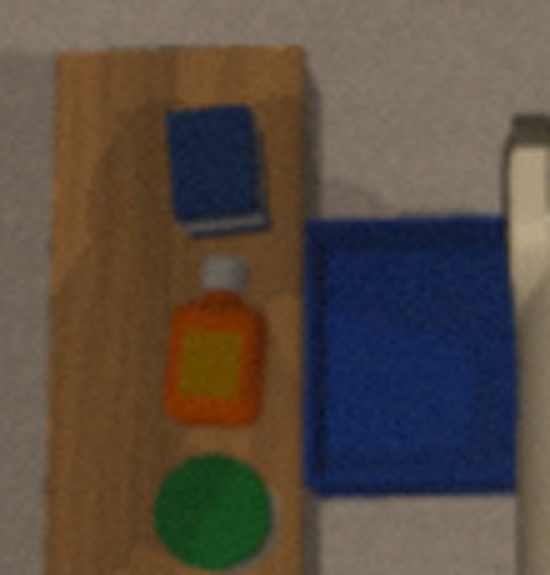

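Contact is confirmed: the TCP stalls at 14 N. The tub spans rows 215–493 and the bottle rows 255–426, so it's centred and flush. Next I'll release and go behind the bottle.

Request:
{"name": "apply_moves", "arguments": {
  "rows": [0,0,0,0,0.003,0,255,0,0,0,0,0,0,140,0,0,0,0,0,0,140,0,0,0,0,0,0,140,0,0,0,0,0,-0.02,140]
}}

```text
t: 5.5
eef_pos: [0.5461, -0.0557, 0.0947]
orientation: [[1.0, 0.028, -0.007], [0.028, -1.0, 0.001], [-0.007, -0.001, -1.0]]
force: [0.0, -0.1, -0.3]
grip_width: 0.0387
grip_force: 0.0
```

Request:
{"name": "apply_moves", "arguments": {
  "rows": [0,0,0,0,0,-0.04,140,0,0,0,0,0,-0.04,140,0,0,-7,0,0,-0.04,165,0,0,-7,0,0,-0.04,165,0,0,-7,0,0,-0.02,165]
}}

```text
t: 5.92
eef_pos: [0.55, -0.0556, 0.2837]
orientation: [[0.921, 0.39, 0.006], [0.39, -0.921, -0.001], [0.005, 0.003, -1.0]]
force: [0.8, 0.2, 0.1]
grip_width: 0.0305
grip_force: 0.0
```

Request:
{"name": "apply_moves", "arguments": {
  "rows": [0,0,-7,0,0,0,165,0,0,-7,0,0,0,165,0,0,-7,0,0,0,165,0,0,-7,0,0,0,165,0,0,-7,0,0,0,165]
}}

```text
t: 6.33
eef_pos: [0.5487, -0.0557, 0.278]
orientation: [[0.531, 0.848, -0.001], [0.848, -0.531, 0.0], [-0.0, -0.001, -1.0]]
force: [-0.1, 0.6, -0.4]
grip_width: 0.0304
grip_force: 0.0
```

Request:
{"name": "apply_moves", "arguments": {
  "rows": [0,0,-7,0,0,0,165,0,0,-7,0,0,0,165,0,0,-7,0,0,0,165,0,0,-7,0,0,0,165,0,0,-6,0,0,0,165]
}}

```text
t: 6.75
eef_pos: [0.5487, -0.0557, 0.2779]
orientation: [[-0.034, 0.999, -0.001], [0.999, 0.034, 0.0], [0.0, -0.001, -1.0]]
force: [-0.6, 0.2, -0.1]
grip_width: 0.0299
grip_force: 0.0
```

Request:
{"name": "apply_moves", "arguments": {
  "rows": [0,0,0,0.035,0,0,165,0,0,0,0.035,0,0,165,0,0,0,0.035,0,0,165,0,0,0,0.035,0,0,165,0,0,0,0.035,0,0,165]
}}

```text
t: 7.17
eef_pos: [0.5435, 0.1206, 0.2782]
orientation: [[-0.028, 1.0, -0.0], [1.0, 0.028, 0.0], [0.0, -0.0, -1.0]]
force: [0.7, 0.0, -0.3]
grip_width: 0.0304
grip_force: 0.0
```

Request:
{"name": "apply_moves", "arguments": {
  "rows": [0,0,0,0.035,-0.004,0,165,0,0,0,0.035,-0.004,0,165,0,0,0,0.035,0,0,165,0,0,0,0.03,0,0,165,0,0,0,0,0,0.02,165]
}}

```text
t: 7.58
eef_pos: [0.5305, 0.2628, 0.2616]
orientation: [[-0.038, 0.999, 0.004], [0.999, 0.038, 0.007], [0.007, 0.004, -1.0]]
force: [-1.2, 1.0, 0.5]
grip_width: 0.0302
grip_force: 0.0
```

Request:
{"name": "apply_moves", "arguments": {
  "rows": [0,0,0,0,0,0.04,165,0,0,0,0,0,0.04,165,0,0,0,0,0,0.03,165,0,0,0,0,0,0.01,165,0,0,0,0,0,0,165]
}}

```text
t: 8.0
eef_pos: [0.5306, 0.2527, 0.1354]
orientation: [[-0.028, 1.0, -0.006], [1.0, 0.028, -0.002], [-0.002, -0.006, -1.0]]
force: [-0.4, -0.2, 0.5]
grip_width: 0.0301
grip_force: 0.0
```

```bash
python3 - <<'E'
from h import *
im,T=grab("side"); save("side2.png",im,(100,160,380,340),2.8); print(state()["eef_pos"])
E
```

```text
[0.53196583 0.25354313 0.13806784]
```

View pics/side2.png

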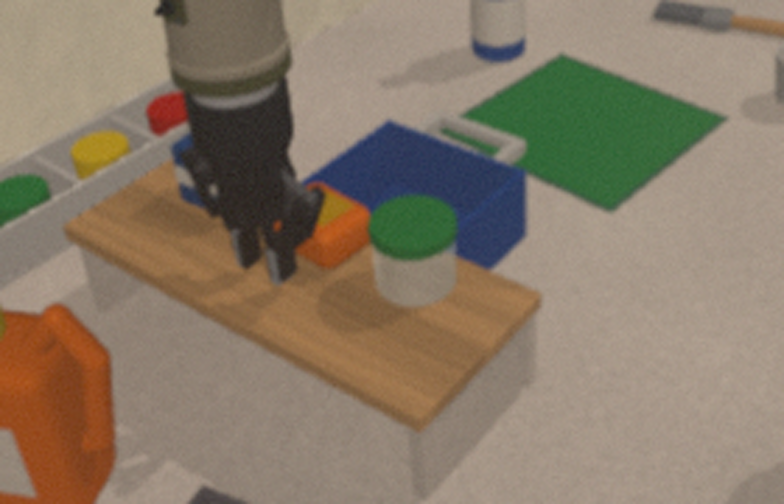

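The two fingers stand on the riser behind the bottle, which is at (335,225). They're clear of the carton and the jar. The tub is flush against the front, so I'll sweep.

Request:
{"name": "apply_moves", "arguments": {
  "rows": [0,0,0,-0.006,0.006,0,165,0,0,0,-0.01,0,0,165,0,0,0,-0.01,0,0,165,0,0,0,-0.01,0,0,165,0,0,0,-0.01,0,0,165]
}}

```text
t: 8.47
eef_pos: [0.5403, 0.2062, 0.1393]
orientation: [[-0.026, 1.0, 0.002], [1.0, 0.026, 0.0], [0.0, 0.002, -1.0]]
force: [-0.1, 0.6, 0.9]
grip_width: 0.0302
grip_force: 0.4
```

Request:
{"name": "apply_moves", "arguments": {
  "rows": [0,0,0,-0.01,0,0,165,0,0,0,-0.01,0,0,165,0,0,0,-0.01,0,0,165,0,0,0,-0.01,0,0,165,0,0,0,-0.01,0,0,165]
}}

```text
t: 8.88
eef_pos: [0.541, 0.1563, 0.1383]
orientation: [[-0.027, 1.0, -0.0], [1.0, 0.027, -0.0], [-0.0, -0.0, -1.0]]
force: [-0.5, 0.4, 0.1]
grip_width: 0.0301
grip_force: 0.0
```

Request:
{"name": "apply_moves", "arguments": {
  "rows": [0,0,0,-0.012,0,0,165,0,0,0,-0.012,0,0,165,0,0,0,-0.012,0,0,165,0,0,0,-0.012,0,0,165,0,0,0,0,0,0,165]
}}

```text
t: 9.3
eef_pos: [0.5428, 0.1058, 0.1381]
orientation: [[-0.023, 1.0, -0.0], [1.0, 0.023, -0.002], [-0.002, -0.0, -1.0]]
force: [0.0, -0.7, -0.7]
grip_width: 0.0304
grip_force: 0.0
```

Request:
{"name": "apply_moves", "arguments": {
  "rows": [0,0,0,-0.01,0,0,165,0,0,0,0,0,-0.04,165,0,0,0,0,0,-0.04,165,0,0,0,0,0,-0.04,165,0,0,0,0,0,-0.02,165]
}}

```text
t: 9.72
eef_pos: [0.5437, 0.1006, 0.2837]
orientation: [[-0.029, 1.0, 0.006], [1.0, 0.029, 0.001], [0.001, 0.006, -1.0]]
force: [-0.4, -0.1, 0.7]
grip_width: 0.0301
grip_force: 0.0
```

```bash
python3 - <<'E'
from h import *
im,T=grab("side"); save("side3.png",im,(100,160,380,340),2.8); print(state()["eef_pos"])
E
```

```text
[0.54474438 0.10091511 0.28631907]
```

View pics/side3.png

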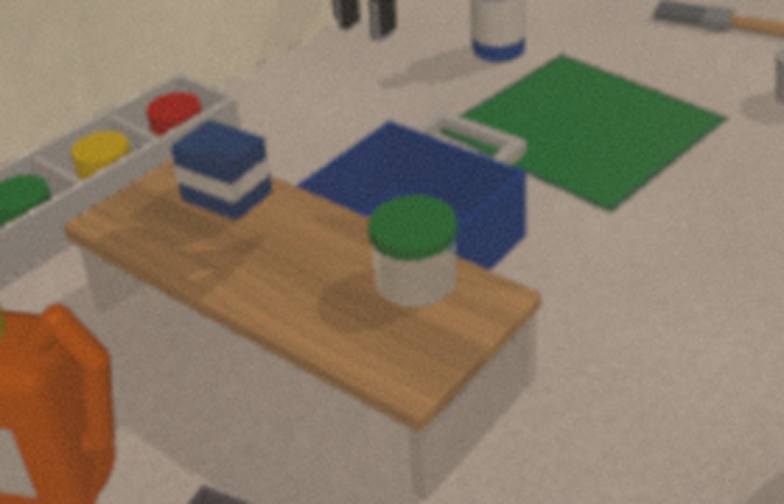

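The bottle is off the riser and should be in the tub; the tub, carton and jar haven't moved. I'll go back to the handle.

Request:
{"name": "apply_moves", "arguments": {
  "rows": [0,0,7,-0.035,0,0,140,0,0,0,-0.04,0,0,140,0,0,0,-0.04,0,0,140,0,0,7,-0.035,0,0,140,0,0,7,0,0,0,140]
}}

```text
t: 10.18
eef_pos: [0.5318, -0.0592, 0.2779]
orientation: [[0.348, 0.938, -0.001], [0.938, -0.348, -0.004], [-0.004, 0.0, -1.0]]
force: [0.5, -0.8, -0.2]
grip_width: 0.0385
grip_force: 0.0
```

Request:
{"name": "apply_moves", "arguments": {
  "rows": [0,0,7,0,0,0,140,0,0,7,0,0,0,140,0,0,7,0,0,0,140,0,0,7,0,0,0,140,0,0,7,0,0,0,140]
}}

```text
t: 10.6
eef_pos: [0.5326, -0.0495, 0.2781]
orientation: [[0.816, 0.578, -0.0], [0.578, -0.816, 0.0], [0.0, -0.0, -1.0]]
force: [0.1, 0.5, 0.1]
grip_width: 0.0386
grip_force: 0.0
```

Request:
{"name": "apply_moves", "arguments": {
  "rows": [0,0,7,0,0,0,140,0,0,7,0,0,0,140,0,0,7,0,0,0,140,0,0,7,0,0,0,140,0,0,6,0,0,0,140]
}}

```text
t: 11.02
eef_pos: [0.5326, -0.0494, 0.2781]
orientation: [[1.0, 0.022, -0.0], [0.022, -1.0, 0.0], [-0.0, -0.0, -1.0]]
force: [-1.1, -0.1, 0.5]
grip_width: 0.0386
grip_force: 0.0
```

Request:
{"name": "apply_moves", "arguments": {
  "rows": [0,0,0,0,0,0,140]
}}

```text
t: 11.1
eef_pos: [0.5326, -0.0494, 0.2782]
orientation: [[1.0, 0.023, -0.0], [0.023, -1.0, 0.0], [-0.0, -0.0, -1.0]]
force: [0.1, 0.3, -1.0]
grip_width: 0.0383
grip_force: 0.0
```

```bash
python3 - <<'E'
from h import *
im,T=grab("wrist"); save("w2.png",im); np.save("T2.npy",T); s=state();print(s["eef_pos"],s["orientation"][:,0])
E
```

```text
[ 0.532633   -0.04943806  0.27816448] [ 9.99548042e-01  3.00614608e-02 -1.43708202e-04]
```

View pics/w2.png

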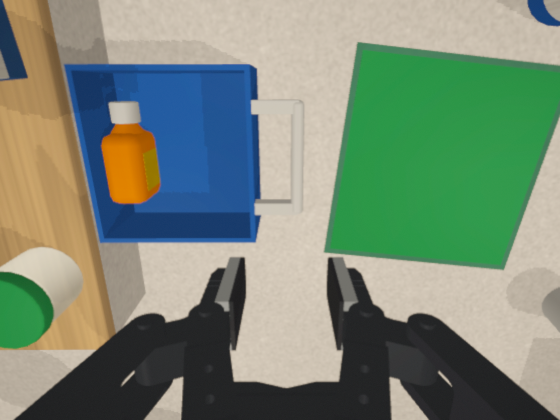

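The bottle lies inside the tub at about (131,155). The handle bar runs from (297,102) to (297,212). The mat's corners are (358,43), (560,67), (503,269) and (325,252).

```bash
python3 - <<'E'
from h import *
T=np.load("T2.npy");ci=camera_info("wrist")
P=lambda p,z:(w("wrist",p,z,ci,T)*1000).round(1)[:,:2]
b=P([(297,102),(297,212)],.08); print("bar",b,b.mean(0)); print("mat",P([(358,43),(503,269),(325,252)],.001),P([(358,43),(503,269)],.001).mean(0))
d=b.mean(0)/1000-state()["eef_pos"][:2]; print(tool([*d,0]))
E
```

```text
bar [[603.9 -56.1]
 [499.  -59.7]] [551.45 -57.9 ]
mat [[ 661.7 -121. ]
 [ 395.6 -337.3]
 [ 414.7 -101.5]] [ 528.65 -229.15]
[ 1.85541165e-02  9.02377961e-03 -4.88727457e-06]
```

Request:
{"name": "apply_moves", "arguments": {
  "rows": [0,0,0,0.018,0.009,0.03,140,0,0,0,0,0,0.04,140,0,0,0,0,0,0.04,140,0,0,0,0,0,0.04,140,0,0,0,0,0,0.02,140]
}}

```text
t: 11.57
eef_pos: [0.5482, -0.0581, 0.1033]
orientation: [[0.999, 0.032, -0.006], [0.032, -0.999, 0.001], [-0.006, -0.001, -1.0]]
force: [-0.7, 0.3, -0.2]
grip_width: 0.0385
grip_force: 0.0
```

Request:
{"name": "apply_moves", "arguments": {
  "rows": [0,0,0,0,0,0.01,140,0,0,0,0,0,0.01,140,0,0,0,0,0,0.009,140,0,0,0,0,0,0,140,0,0,0,0,0,0,140]
}}

```text
t: 11.98
eef_pos: [0.5516, -0.0583, 0.0802]
orientation: [[1.0, 0.028, 0.001], [0.028, -1.0, -0.0], [0.001, 0.0, -1.0]]
force: [-0.4, -0.5, -0.5]
grip_width: 0.0384
grip_force: 0.0
```

Request:
{"name": "apply_moves", "arguments": {
  "rows": [0,0,0,0,0,0,255,0,0,0,0,0,0,255,0,0,0,0,0,0,255,0,0,0,0,0,0,255,0,0,0,0,0,0,255],
  "force": 40
}}

```text
t: 12.4
eef_pos: [0.5519, -0.0598, 0.0808]
orientation: [[1.0, 0.026, 0.003], [0.026, -1.0, -0.002], [0.003, 0.002, -1.0]]
force: [-0.4, -4.2, 6.5]
grip_width: 0.0111
grip_force: 42.9
```

Request:
{"name": "apply_moves", "arguments": {
  "rows": [0,0,0,0,0.005,0,255,0,0,0,-0.001,0.01,0,255,0,0,0,-0.001,0.014,0,255,0,0,0,-0.001,0.014,0,255,0,0,0,-0.001,0.014,0,255]
}}

```text
t: 12.82
eef_pos: [0.5498, -0.113, 0.0806]
orientation: [[1.0, 0.03, 0.003], [0.03, -1.0, 0.003], [0.003, -0.003, -1.0]]
force: [1.1, 6.5, 6.1]
grip_width: 0.0118
grip_force: 42.8
```

Request:
{"name": "apply_moves", "arguments": {
  "rows": [0,0,0,-0.001,0.014,0,255,0,0,0,-0.001,0.014,0,255,0,0,0,-0.002,0.014,0,255,0,0,0,-0.002,0.014,0,255,0,0,0,-0.002,0.014,0,255]
}}

```text
t: 13.23
eef_pos: [0.5439, -0.1833, 0.0805]
orientation: [[1.0, 0.03, 0.003], [0.03, -1.0, 0.003], [0.003, -0.003, -1.0]]
force: [0.7, 6.0, 5.7]
grip_width: 0.0113
grip_force: 42.8
```

Request:
{"name": "apply_moves", "arguments": {
  "rows": [0,0,0,-0.002,0.014,0,255,0,0,0,-0.002,0.014,0,255,0,0,0,-0.002,0.014,0,255,0,0,0,-0.002,0.014,0,255,0,0,0,-0.002,0.014,0,255]
}}

```text
t: 13.65
eef_pos: [0.536, -0.2536, 0.0805]
orientation: [[1.0, 0.03, 0.003], [0.03, -1.0, 0.003], [0.003, -0.003, -1.0]]
force: [0.5, 6.5, 5.8]
grip_width: 0.011
grip_force: 42.9
```

Request:
{"name": "apply_moves", "arguments": {
  "rows": [0,0,0,-0.001,0.014,0,255,0,0,0,-0.001,0.014,0,255,0,0,0,-0.001,0.014,0,255,0,0,0,-0.001,0.014,0,255,0,0,0,-0.001,0.01,0,255]
}}

```text
t: 14.07
eef_pos: [0.5327, -0.3206, 0.0805]
orientation: [[1.0, 0.029, 0.002], [0.029, -1.0, 0.002], [0.002, -0.002, -1.0]]
force: [0.8, 7.2, 6.9]
grip_width: 0.0114
grip_force: 42.9
```

Request:
{"name": "apply_moves", "arguments": {
  "rows": [0,0,0,0,0.01,0,255,0,0,0,0,0.005,0,255,0,0,0,0,0,0,255,0,0,0,0,0,0,255]
}}

```text
t: 14.4
eef_pos: [0.5327, -0.336, 0.0808]
orientation: [[1.0, 0.028, 0.002], [0.028, -1.0, 0.001], [0.002, -0.001, -1.0]]
force: [-2.9, 3.4, 7.5]
grip_width: 0.0114
grip_force: 43.1
```

Another 19 mm to go, then release and retreat.

Request:
{"name": "apply_moves", "arguments": {
  "rows": [0,0,0,0,0.008,0,255,0,0,0,0,0.008,0,255,0,0,0,0,0.003,0,255,0,0,0,0,0,0,255,0,0,0,0,0,0,255]
}}

```text
t: 14.82
eef_pos: [0.5335, -0.3544, 0.0807]
orientation: [[1.0, 0.029, 0.002], [0.029, -1.0, 0.001], [0.002, -0.001, -1.0]]
force: [-0.9, 4.6, 7.1]
grip_width: 0.0114
grip_force: 43.1
```

Request:
{"name": "apply_moves", "arguments": {
  "rows": [0,0,0,0,0,0,140,0,0,0,0,0,0,140,0,0,0,0,0,0,140,0,0,0,0,0,-0.02,140,0,0,0,0,0,-0.03,140]
}}

```text
t: 15.23
eef_pos: [0.5298, -0.3548, 0.126]
orientation: [[1.0, 0.027, -0.006], [0.027, -1.0, 0.004], [-0.006, -0.004, -1.0]]
force: [0.2, -0.1, 1.3]
grip_width: 0.0386
grip_force: 0.0
```

Request:
{"name": "apply_moves", "arguments": {
  "rows": [0,0,0,0,0,-0.04,140,0,0,0,0,0,-0.04,140,0,0,0,0,0,-0.04,140,0,0,0,0,0,0,140,0,0,0,0,0,0,140]
}}

```text
t: 15.65
eef_pos: [0.5332, -0.3567, 0.2527]
orientation: [[1.0, 0.027, 0.005], [0.027, -1.0, -0.003], [0.005, 0.003, -1.0]]
force: [-0.7, -0.6, -0.9]
grip_width: 0.0382
grip_force: 0.0
```

```bash
python3 - <<'E'
from h import *
im,T=grab("top"); save("top3.png",im,(160,125,440,275),2.8); s=state(); print(s["t"],s["eef_pos"])
E
```

```text
15.7 [ 0.53223308 -0.35617426  0.25001652]
```

View pics/top3.png

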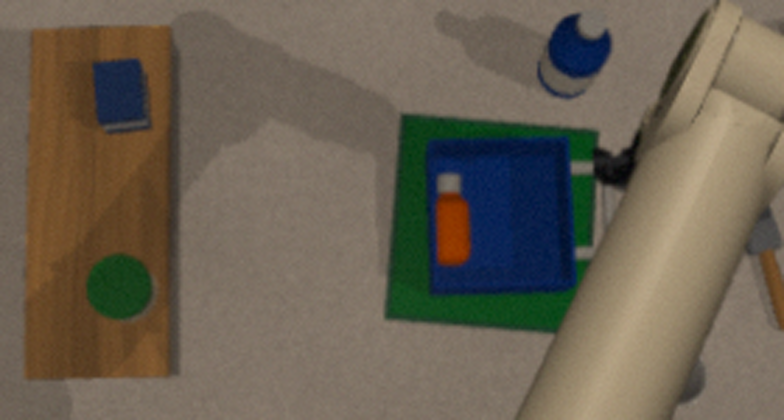

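The tub sits at about (502,216) in the crop, against the mat's centre at (496,224), so within about 1 cm. The bottle is inside, the neighbours haven't moved, and the gripper is clear.

```bash
python3 -c "
from station import *
print(finish_job())"
```

```text
the job is handed in; nothing more can be done
None
```

I handed the job in at about 15.7 s of the 64 s allowed: the bottle was swept into the tub, and the tub stands about 1 cm from the middle of the green mat. The other things looked unmoved in the last views I had of them; no verdict came back.

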